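# Line up the desk things by length

## Robot

A 6-joint arm with a two-finger parallel gripper is mounted at the origin on a cart in front of the work surface, level with it; the furniture and walls round the work are solid. World frame = base frame: x ahead of the robot, y to its left, z up, the work surface at z = 0. Lengths are in m, angles in degrees, forces in N, time in s.
With the tool pointing down it reaches from about 0.25 to 0.725 m from the base axis. Payload 9.7 kg.
Tool frame: the origin (TCP) lies midway between the tips of the shut fingers; the grasp point (between the pads) lies 19 mm behind it (bot.pinch_z is the distance from the TCP to the grasp point, in m); z points along the fingers, x is the direction in which the jaws open and shut, and the axes are right-handed (so a half turn about z gives the same grasp; the last joint's range is limited). The gripper opens to 85 mm and grips with 20 to 120 N. Pads are 22 mm wide; open, the fingers measure 114 mm over their backs; the gripper's body (76 mm by 85 mm) begins 54 mm behind the grasp point. The pads swing forward as they close: fully open they stand 13 mm farther back than shut.
Start: joints at [75.057, 4.979, 10.078, 95.1, 0, 90], TCP at [0.142, 0.531, 0.231] pointing down, gripper open.
Joint ranges: [-179.16, 179.16], [-48.56, 103.87], [-65.8, 70.77], [-126.05, 130.52], [-82.76, 87.17], [-180, 180]. Speed limits (degrees/s): [127.2, 127.2, 147.25, 180, 180, 180].

## Interface

Orientations are given as [roll, pitch, yaw] about the fixed x, y, z axes, in that order (R = Rz(yaw) Ry(pitch) Rx(roll)).
In Python, from workcell import bot gives the robot as it stands. The module is installed in compiled form; this text tells all that it offers.
- The arm moves only by the shell command python3 -m pendant 'ROWS' [FORCE]. ROWS is JSON, a list of rows, each a list of 7 numbers: the shift along the tool's x, y, z scaled (see below), then the turn, a rotation vector about the tool's x, y, z scaled (see below), then the closure, from 0 (fully open) to 1 (shut). In form: [[tx, ty, tz, wx, wy, wz, jaw], ...]. A call has 1 to 12 rows; each row shifts and turns the pose as measured when the row begins, along the tool's axes as they then stand; what a row does not reach is not made up. The controller multiplies each number of a shift by 0.25 m and each number of a turn by pi rad. A row lasts 1/10 s, in which the tool goes at most 50 mm and 8.59 degrees, less where a joint would pass 70% of its speed; a pose out of reach is approached as far as the arm can. A call with a number of a shift or a turn outside -1 to 1 is refused whole. A call with a gripper value outside its range is refused whole. The fingers move at their own pace and stop on an object; FORCE is the grip in N (left out, the last holds). Time passes only in rows, so rows that do not move let the fingers close. It gives the time, the measured TCP pose, the force and the opening at its end, in the units of the state.
- bot.get_obs(): the state, without advancing time (a new reading comes with each control period).
- bot.camera(name): name is "side" or "top"; returns the picture (480x640x3 uint8, red, green, blue); there is no depth.
- bot.calibration(name): a dict with "intrinsics" (3x3 intrinsics, pixels), "xyz" and "attitude" of the camera in the world. Camera axes: x right, y up, looking along -z (the intrinsics and any distortion apply to the point x, -y, -z); pixel columns grow to the right and rows downward; lengths in m; the calibration is good to about 2 mm. A picture is of the moment at which its call begins. calibration takes no time and is no camera call.
- bot.job_done(): hands the job in, once; it reports no verdict.
The state is a dict: "time": time; "q": joint angles; "qd": joint speeds; "joint_efforts": joint torques, N m; "ee_pos": TCP position; "tcp_rot": TCP orientation; "wrist_force": force on the tool from outside, world axes, zero at the start; "torque": the same for the moment, N m; "opening": finger opening in m.
Only numpy, scipy, OpenCV 4.12 (cv2) and the standard library are available. Lean on these libraries where they do the work, as an engineer would, in place of code of your own. Each camera call takes 0.05 s, during which the arm holds its last target.

## Task

Lay the eraser, the memory stick, the yellow highlighter and the black pen on the four grey strips of the wooden board in order of length, the shortest on the strip next to the red disc and the longest at the far end. Each should lie flat along its own strip, centred on it (either way round), and be let go; do not push the clip tin out of its place.

Things in the scene. Friction and masses are not known exactly. Their poses are not given: they have to be found in the camera images.
- eraser: blue and white block eraser, 40 long x 19 wide x 13 mm high; loose. Origin at the centre of its underside; y along its length, x across it, z up. Starts flat on the desk, its length roughly pointing away from the robot.
- usb_stick: black memory stick with a silver plug, 56 long x 18 wide x 8 mm high; loose. Origin at the centre of its underside; y along its length, x across it, z up. Starts flat on the desk, its length roughly pointing away from the robot.
- highlighter: yellow highlighter pen, 116 long x 22 wide x 17 mm high; loose. Origin at the centre of its underside; y along its length, x across it, z up. Starts flat on the desk, its length roughly pointing away from the robot.
- pen: slim black ballpoint pen with a silver end, 142 long x 9 wide x 11 mm high; loose, its barrel round and 9 mm thick. Origin at the centre of its underside; y along its length, x across it, z up. Starts flat on the desk, its length roughly pointing away from the robot.
- strip_a: leftmost of the four strips: grey felt strip, 110 x 30 mm and 2 mm thick, inlaid on the fixed wooden board; origin at the centre of its underside, 6 mm above the desk, so its top is 8 mm above the desk; x runs along its length (away from the robot, the board turned up to 0.12 rad), y across it to the left. The board is 120 x 340 mm, 6 mm thick, and the four strips a, b, c, d lie on it side by side from left to right, about 75 mm (67 to 83) from centre to centre.
- strip_b: second strip from the left: grey felt strip, 110 x 30 mm and 2 mm thick, inlaid on the fixed wooden board; origin at the centre of its underside, 6 mm above the desk, so its top is 8 mm above the desk; x runs along its length (away from the robot, the board turned up to 0.12 rad), y across it to the left.
- strip_c: third strip from the left: grey felt strip, 110 x 30 mm and 2 mm thick, inlaid on the fixed wooden board; origin at the centre of its underside, 6 mm above the desk, so its top is 8 mm above the desk; x runs along its length (away from the robot, the board turned up to 0.12 rad), y across it to the left.
- strip_d: rightmost strip: grey felt strip, 110 x 30 mm and 2 mm thick, inlaid on the fixed wooden board; origin at the centre of its underside, 6 mm above the desk, so its top is 8 mm above the desk; x runs along its length (away from the robot, the board turned up to 0.12 rad), y across it to the left.
- red_disc: red disc, 24 mm across and 3 mm thick, fixed on the board at the end where the row begins, about 38 mm beyond the outermost strip there (strip a or strip d); a white disc like it is at the other end. Origin at the centre of its underside.
- clip_tin: round clip tin with a tan lid, 57 mm across and 20 mm high, loose on the desk between the things and the board; not to be moved. Origin at the centre of its underside.
There are look-alikes about, which are no part of the job. Several things have the shape of the highlighter; the one meant has the colours described above.

How it is judged:
By the outcome, as a careful person would: the job done as asked, in the order asked, and still so for the second after the job is handed in, with the robot touching nothing.
It also fails if it takes over 106 s, if anything falls off the work surface, if the arm or the gripper's body presses on something with over 40 N, if the wrist force passes 120 N, or if a joint passes its speed limit or range.

## Working session

There is one attempt and no reset: what is moved stays moved. The work goes in short steps, Python scripts to look and compute and a shell command to move; the robot and the scene stay as the last step left them, time stands still between calls to the robot, and variables do not carry over. Pictures are saved under pics/ and viewed, and the job is handed in when it is done.

```bash
mkdir -p pics; python3 - <<'E'
from workcell import bot
import cv2
for n in("top","side"):
    im=bot.camera(n); cv2.imwrite(f"pics/{n}0.png",im[:,:,::-1]); c=bot.calibration(n); print(n,c)
print(bot.get_obs(), bot.pinch_z)
E
```

```text
top {'intrinsics': array([[606.93285566,   0.        , 314.69341731],
       [  0.        , 606.93285566, 242.45914378],
       [  0.        ,   0.        ,   1.        ]]), 'xyz': array([ 0.29328795, -0.00581512,  0.95824821]), 'attitude': array([ 11.666578  ,  -0.13747444, -90.5943352 ])}
side {'intrinsics': array([[609.97366182,   0.        , 317.53263673],
       [  0.        , 609.97366182, 234.13823326],
       [  0.        ,   0.        ,   1.        ]]), 'xyz': array([0.41495991, 0.84732352, 0.78125936]), 'attitude': array([  49.22267918,    0.29808425, -174.03119153])}
{'time': 0.1, 'q': array([7.50584881e+01, 5.00557758e+00, 1.00376990e+01, 9.50984446e+01,
       1.05566785e-04, 9.00015010e+01]), 'qd': array([ 0.02864897, -0.11268609,  0.03664955,  0.01461476, -0.00433304,
       -0.04609148]), 'joint_efforts': array([ 2.31823947e-05, -5.21560872e+01,  4.65654266e+01,  1.59427937e-02,
       -6.25060852e-05,  8.51989199e-06]), 'ee_pos': array([0.1417539 , 0.53120324, 0.23066511]), 'tcp_rot': array([-1.79999896e+02,  6.63232667e-02,  7.50569871e+01]), 'wrist_force': array([ 0.50830638, -0.22473266,  0.41390422]), 'torque': array([ 0.01140221,  0.02993306, -0.02696437]), 'opening': 0.08496717875359686} 0.0187
```

View pics/top0.png

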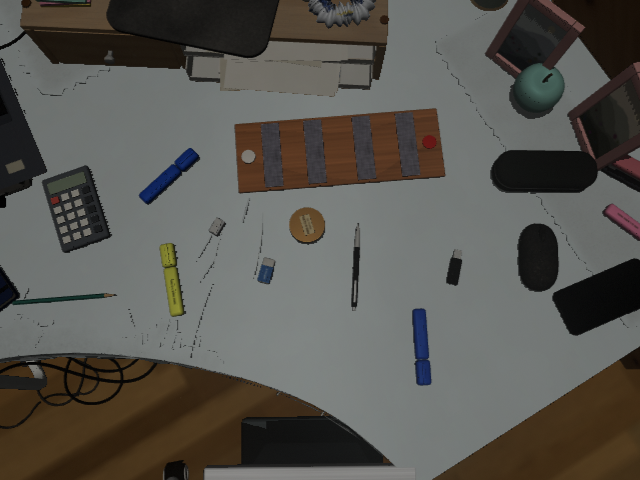

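View pics/side0.png

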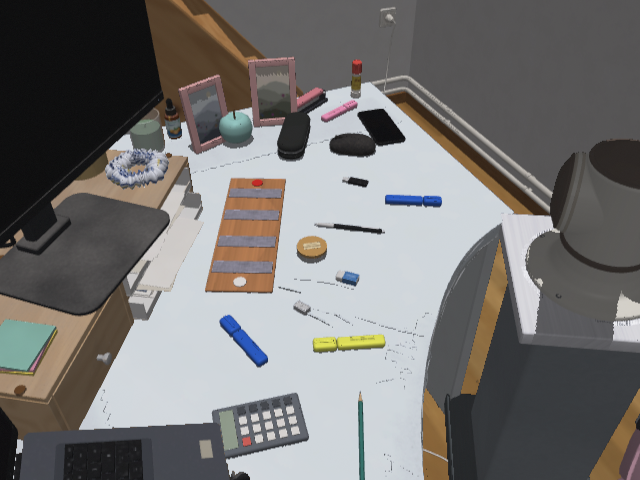

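The top view (up = +x, left = +y) shows these, by pixel:
- **Board:** red disc at (430,142), so the row begins at strip d. White disc at (248,156).
- **Things:** yellow highlighter (172,280), eraser (266,270), pen (356,265), black stick (454,267).
- **Look-alikes:** blue markers (169,176) and (421,346), and a small grey-white thing (216,227).

I'll confirm with enlarged crops.

```bash
python3 - <<'E'
import cv2,numpy as np
im=cv2.imread("pics/top0.png")
def cr(x,y,w=50): return cv2.resize(im[y-w:y+w,x-w:x+w],(380,290) if 0 else (290,290),interpolation=cv2.INTER_CUBIC)
a=np.hstack([cr(172,280),cr(235,250)]);b=np.hstack([cr(356,265),cr(454,267)])
cv2.imwrite("pics/crop0.png",np.vstack([a,b]))
E
```

```text
(no output)
```

View pics/crop0.png

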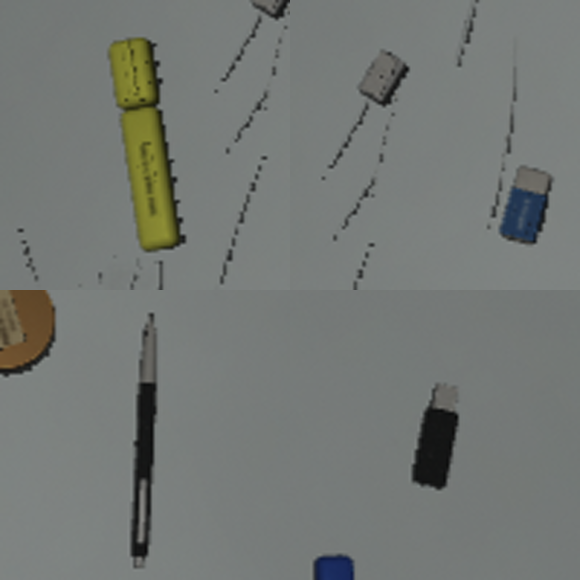

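```bash
cat > h.py <<'E'
import cv2,numpy as np
from scipy.spatial.transform import Rotation as R
from workcell import bot
def ray(n,uv,z):
    c=bot.calibration(n);K=c["intrinsics"];uv=np.atleast_2d(np.float64(uv))
    d=np.c_[(uv[:,0]-K[0,2])/K[0,0],-(uv[:,1]-K[1,2])/K[1,1],-np.ones(len(uv))]
    d=d@R.from_euler('xyz',c["attitude"],degrees=True).as_matrix().T
    return c["xyz"]+d*((np.atleast_1d(z)-c["xyz"][2])/d[:,2])[:,None]
def mask(im,box,thr):
    x0,y0,x1,y1=box;p=im[y0:y1,x0:x1].astype(int);bg=np.median(p.reshape(-1,3),0)
    m=(np.abs(p-bg).sum(2)>thr).astype(np.uint8);return m
def blob(m,box):
    m=cv2.morphologyEx(m,cv2.MORPH_CLOSE,np.ones((3,3)))
    cs,_=cv2.findContours(m,cv2.RETR_EXTERNAL,cv2.CHAIN_APPROX_NONE)
    c=max(cs,key=cv2.contourArea).reshape(-1,2)
    return c+np.array(box[:2])
def meas(n,im,box,thr,z):
    c=blob(mask(im,box,thr),box);w=ray(n,c,z)[:,:2]
    r=cv2.minAreaRect((w*1e3).astype(np.float32));P=cv2.boxPoints(r)
    e=[P[1]-P[0],P[2]-P[1]];L=max(e,key=np.linalg.norm);a=np.degrees(np.arctan2(L[1],L[0]))
    a=(a+90)%180-90
    return np.round(r[0],1),np.round(sorted(r[1]),1),round(float(a),1),c.mean(0).round(0)
E
python3 - <<'E'
from h import *
T=cv2.imread("pics/top0.png")[:,:,::-1];S=cv2.imread("pics/side0.png")[:,:,::-1]
B={"eraser":((250,250,282,290),.0065,(325,262,370,292)),"usb":((438,240,470,292),.004,(335,170,376,192)),
"hl":((150,235,195,322),.0085,(300,325,395,358)),"pen":((344,217,368,316),.005,(306,215,394,240))}
for k,(b,z,s) in B.items():
    for thr in(40,70): print(k,thr,meas("top",T,b,thr,z),meas("side",S,s,thr,z))
# board
hsv=cv2.cvtColor(T,cv2.COLOR_RGB2HSV)
print("tin",ray("top",[[307,225]],.02), ray("side",[[312,246]],.02))
for p in((430,142),(248,156),(272,155),(315,152),(364,147),(407,144)): print(p,T[p[1],p[0]],hsv[p[1],p[0]])
print(T[130,290],hsv[130,290],hsv[130,350],T[130,350])
E
```

```text
eraser 40 (array([446.1,  70.8]), array([29.7, 41.8]), -14.8, array([263., 270.])) (array([454.2,  69.8]), array([43.6, 55.6]), -12.3, array([343., 280.]))
eraser 70 (array([446.1,  70. ]), array([28.4, 41.4]), -15.3, array([264., 270.])) (array([454.7,  70.9]), array([41.4, 55.3]), -12.3, array([342., 280.]))
usb 40 (array([ 448.7, -232.1]), array([19.9, 58.5]), -13.5, array([454., 267.])) (array([ 450.4, -232.3]), array([32.4, 57.8]), -13.7, array([355., 181.]))
usb 70 (array([ 448.2, -232. ]), array([19.9, 57.4]), -13.5, array([454., 268.])) (array([ 450.4, -232. ]), array([31.7, 57.8]), -13.7, array([355., 181.]))
hl 40 (array([433.1, 215.6]), array([ 26.3, 118.3]), 10.9, array([172., 280.])) (array([428.3, 218.1]), array([ 37.1, 130.2]), 6.7, array([354., 344.]))
hl 70 (array([433. , 215.5]), array([ 26.1, 118. ]), 10.9, array([172., 279.])) (array([434.5, 217.5]), array([ 31.9, 117.4]), 11.6, array([348., 343.]))
pen 40 (array([451.4, -74.5]), array([ 10.7, 140.7]), -4.1, array([355., 267.])) (array([453.3, -74.2]), array([ 21.9, 140.1]), -4.2, array([349., 228.]))
pen 70 (array([451.4, -74.5]), array([ 10.6, 140.7]), -4.1, array([355., 267.])) (array([453.1, -73.7]), array([ 20.9, 139.6]), -4.3, array([349., 228.]))
tin [[0.51541291 0.00184626 0.02      ]] [[0.51744353 0.00464617 0.02      ]]
(430, 142) [100  24  21] [  1 201 100]
(248, 156) [124 121 114] [ 21  21 124]
(272, 155) [60 58 62] [135  16  62]
(315, 152) [56 54 59] [132  22  59]
(364, 147) [59 57 61] [135  17  61]
(407, 144) [58 56 60] [135  17  60]
[84 53 31] [ 12 161  84] [ 12 156  88] [88 56 34]
```

```bash
python3 - <<'E'
from h import *
T=cv2.imread("pics/top0.png")[:,:,::-1];S=cv2.imread("pics/side0.png")[:,:,::-1]
def rect(n,m,z,amin):
    cs,_=cv2.findContours(m,cv2.RETR_EXTERNAL,cv2.CHAIN_APPROX_NONE);o=[]
    for c in cs:
        if cv2.contourArea(c)<amin: continue
        w=ray(n,c.reshape(-1,2),z)[:,:2]*1e3;r=cv2.minAreaRect(w.astype(np.float32));P=cv2.boxPoints(r)
        L=max([P[1]-P[0],P[2]-P[1]],key=np.linalg.norm);a=(np.degrees(np.arctan2(L[1],L[0]))+90)%180-90
        print(n,c.reshape(-1,2).mean(0).round(),np.round(r[0],1),np.round(sorted(r[1]),1),round(float(a),1))
k=np.ones((3,3),np.uint8)
for n,I,b in(("top",T,(230,105,450,195)),("side",S,(205,175,290,295))):
    h=cv2.cvtColor(I,cv2.COLOR_RGB2HSV);reg=np.zeros(h.shape[:2],np.uint8);reg[b[1]:b[3],b[0]:b[2]]=1
    vm=90 if n=="top" else 170
    m=((h[:,:,1]<70)&(h[:,:,2]<vm)).astype(np.uint8)*reg
    rect(n,cv2.morphologyEx(m,cv2.MORPH_OPEN,k),.008,200)
    wd=(((h[:,:,1]>90)).astype(np.uint8)*reg); wd=cv2.morphologyEx(wd,cv2.MORPH_CLOSE,np.ones((25,25),np.uint8)); rect(n,wd,.006,2000)
    rd=((h[:,:,1]>170)&(h[:,:,0]<6)).astype(np.uint8)*reg; rect(n,rd,.009,20)
# eraser: open to drop pencil lines
for b,n,I in(((250,250,282,290),"top",T),((325,262,370,292),"side",S)):
    for kk in (5,7):
        m=mask(I,b,30);m=cv2.morphologyEx(cv2.morphologyEx(m,cv2.MORPH_CLOSE,k),cv2.MORPH_OPEN,cv2.getStructuringElement(cv2.MORPH_ELLIPSE,(kk,kk)))
        f=np.zeros(I.shape[:2],np.uint8);f[b[1]:b[3],b[0]:b[2]]=m;rect(n,f,.0065,50)
for n,I,b in(("top",T,(280,200,335,250)),("side",S,(290,230,335,265))):
    h=cv2.cvtColor(I,cv2.COLOR_RGB2HSV);reg=np.zeros(h.shape[:2],np.uint8);reg[b[1]:b[3],b[0]:b[2]]=1
    print('tin');rect(n,cv2.morphologyEx((h[:,:,1]>80).astype(np.uint8)*reg,cv2.MORPH_CLOSE,np.ones((9,9),np.uint8)),.018,100)
E
```

```text
top [272. 155.] [638.5  59.5] [ 30.1 109.7] 3.9
top [314. 151.] [643.9 -11.6] [ 30.4 109.8] 4.4
top [363. 147.] [649.9 -92.4] [ 30.  109.7] 4.4
top [407. 144.] [ 655.4 -164.8] [ 30.  109.8] 4.4
top [338. 150.] [646.3 -51.5] [119.5 338.4] -85.7
top [429. 141.] [ 658.3 -201.4] [22.2 22.4] 44.8
side [242. 266.] [640.3  58.3] [ 31.7 110. ] 5.7
side [247. 241.] [645.6 -10.7] [ 29.  109.6] 5.6
side [251. 214.] [652.  -92.9] [ 32.2 109.3] 5.4
side [255. 193.] [ 657.3 -164. ] [ 31.  109.7] 3.1
side [248. 237.] [648.1 -48.4] [119.1 339.1] -85.7
side [257. 183.] [ 659.4 -199.3] [18.3 21.8] 5.6
top [266. 271.] [445.7  68.5] [31.4 41.4] -26.3
top [266. 271.] [445.5  68.1] [29.3 41.4] -26.3
side [347. 279.] [448.7  70.5] [43.  43.7] -16.2
side [347. 278.] [448.7  70.5] [43.  43.7] -16.2
tin
top [307. 225.] [516.5   2.3] [54.7 56.2] 44.0
tin
side [311. 247.] [518.6   3.4] [54.5 58.8] -84.4
```

```bash
cat >> h.py <<'E'
def go(x,y,z,yaw):
    """remaining shift (units of .25 m, tool axes) and turn (units of pi) to tcp target, tool down"""
    o=bot.get_obs();Rc=R.from_euler('xyz',o["tcp_rot"],degrees=True)
    Rt=R.from_euler('xyz',[180,0,yaw],degrees=True)
    s=Rc.inv().apply(np.array([x,y,z])-o["ee_pos"])/.25; w=(Rc.inv()*Rt).as_rotvec()/np.pi
    print("t",round(o["time"],2),"pos",(o["ee_pos"]*1e3).round(1),"rot",o["tcp_rot"].round(1),"q1,6",o["q"][[0,5]].round(0),"F",o["wrist_force"].round(1),"open",round(o["opening"]*1e3,1))
    print("shift",s.round(3),"rows>=%.1f"%(np.linalg.norm(s)/.2),"turn",w.round(4),"rows>=%.1f"%(np.linalg.norm(w)*180/8.59))
E
python3 - <<'E'
from h import *
T=cv2.imread("pics/top0.png")[:,:,::-1];S=cv2.imread("pics/side0.png")[:,:,::-1]
c=[[264,257.2],[275.3,258.6],[267.8,283.8],[257.4,281.4]]
w=ray("top",c,.0065)[:,:2]*1e3;print(w.round(1),w.mean(0).round(1))
for n,I,b in(("top",T,(250,250,282,290)),("side",S,(325,262,370,292))):
    h=cv2.cvtColor(I,cv2.COLOR_RGB2HSV);m=np.zeros(h.shape[:2],np.uint8);s=(slice(b[1],b[3]),slice(b[0],b[2]))
    m[s]=((h[s][:,:,1]>110)&(h[s][:,:,0]>90)&(h[s][:,:,0]<130));cs,_=cv2.findContours(m,0,1);q=max(cs,key=cv2.contourArea).reshape(-1,2)
    w=ray(n,q,.0065 if n=="top" else .0065)[:,:2]*1e3;r=cv2.minAreaRect(w.astype(np.float32));print(n,r,cv2.boxPoints(r).round(1).tolist())
x,y,w=347,278,18
cv2.imwrite("pics/e_side.png",cv2.resize(S[y-w:y+w,x-27:x+27,::-1],(720,480),interpolation=cv2.INTER_CUBIC))
go(.446,.067,.12,75)
E
```

```text
[[466.6  70.9]
 [464.2  52.9]
 [423.9  64.6]
 [427.8  81. ]] [445.6  67.3]
top ((440.44610595703125, 68.61201477050781), (18.389434814453125, 25.298545837402344), 74.60508728027344) [[425.79998779296875, 63.099998474121094], [450.20001220703125, 56.400001525878906], [455.1000061035156, 74.0999984741211], [430.70001220703125, 80.80000305175781]]
side ((442.14794921875, 68.25736999511719), (28.632978439331055, 24.804874420166016), 80.05343627929688) [[427.5, 56.29999923706055], [451.8999938964844, 52.0], [456.79998779296875, 80.19999694824219], [432.3999938964844, 84.5]]
t 0.1 pos [141.8 531.2 230.7] rot [-1.80e+02  1.00e-01  7.51e+01] q1,6 [75. 90.] F [ 0.5 -0.2  0.4] open 85.0
shift [-1.48   1.655  0.444] rows>=11.3 turn [-0.      0.0004  0.0003] rows>=0.0
```

View pics/e_side.png

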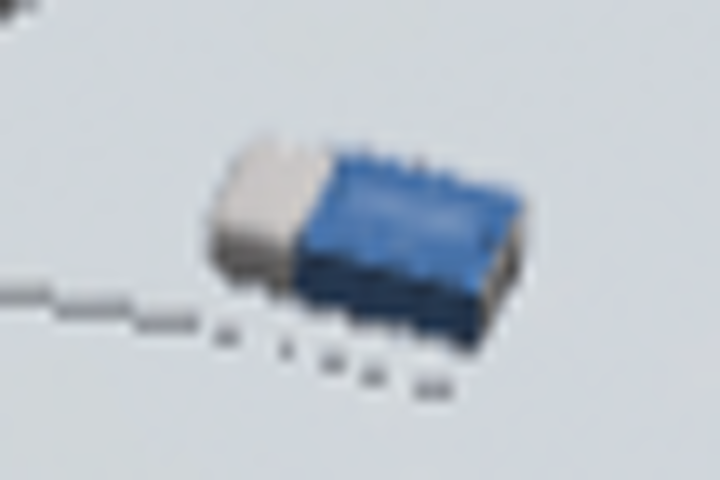

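The enlarged side view shows the blue and white eraser spanning about columns 336-359 and rows 268-288. The dots below it are pencil marks on the desk. Its centre is about (446.5, 67) mm, lying at about -15°.

```bash
python3 -m pendant '[[-0.06,0.06,0.02,0,0,0,0.4],[-0.12,0.14,0.04,0,0,0,0.4],[-0.12,0.14,0.04,0,0,0,0.4],[-0.12,0.14,0.04,0,0,0,0.4],[-0.12,0.14,0.04,0,0,0,0.4],[-0.12,0.14,0.04,0,0,0,0.4],[-0.12,0.14,0.04,0,0,0,0.4],[-0.12,0.14,0.04,0,0,0,0.4],[-0.12,0.14,0.04,0,0,0,0.4],[-0.12,0.14,0.04,0,0,0,0.4],[-0.12,0.14,0.04,0,0,0,0.4],[0,0,0,0,0,0,0.4]]' 40; python3 -c "
from h import *
go(.4465,.067,.12,74.8)"
```

```text
time: 1.3
ee_pos: [0.4202, 0.1173, 0.1172]
tcp_rot: [-179.9, 0.3, 75.3]
wrist_force: [-1.2, -0.1, 1.4]
opening: 0.0512
t 1.3 pos [420.2 117.3 117.2] rot [-179.9    0.3   75.3] q1,6 [16. 30.] F [-1.2 -0.1  1.4] open 51.2
shift [-0.168  0.153 -0.01 ] rows>=1.1 turn [-0.0004  0.0015  0.0028] rows>=0.1
```

```bash
python3 -m pendant '[[-0.084,0.076,0,0,0,0.0028,0.4],[-0.084,0.076,0,0,0.0015,0,0.4],[0,0,0.1,0,0,0,0.4],[0,0,0.1,0,0,0,0.4],[0,0,0.08,0,0,0,0.4],[0,0,0,0,0,0,0.4]]'; python3 -c "
from h import *
go(.4465,.067,.003,74.8)"
```

```text
time: 1.9
ee_pos: [0.4461, 0.0646, 0.0445]
tcp_rot: [-179.8, -0.0, 74.6]
wrist_force: [-0.6, -0.9, 0.3]
opening: 0.0515
t 1.9 pos [446.1  64.6  44.5] rot [-179.8   -0.    74.6] q1,6 [ 8. 24.] F [-0.6 -0.9  0.3] open 51.5
shift [ 0.01  -0.     0.166] rows>=0.8 turn [-0.0011 -0.0001 -0.0013] rows>=0.0
```

```bash
python3 -m pendant '[[0.01,0,0.08,0,0,0,0.4],[0,0,0.06,0,0,0,0.4],[0,0,0.02,0,0,0,0.4],[0,0,0.006,0,0,0,0.4],[0,0,0,0,0,0,0.4]]'; python3 - <<'E'
from h import *
go(.4465,.067,.003,74.8)
for n in("top","side"):
    im=bot.camera(n); cv2.imwrite(f"pics/{n}1.png",im[:,:,::-1])
T=cv2.imread("pics/top1.png");S=cv2.imread("pics/side1.png")
cv2.imwrite("pics/c1.png",np.hstack([cv2.resize(T[230:310,226:306],(400,400)),cv2.resize(S[240:320,300:380],(400,400))]))
E
```

```text
time: 2.4
ee_pos: [0.4475, 0.0687, 0.0049]
tcp_rot: [-179.9, -0.1, 74.7]
wrist_force: [-0.2, 0.1, 0.6]
opening: 0.0516
t 2.4 pos [447.5  68.7   4.9] rot [-1.799e+02 -1.000e-01  7.470e+01] q1,6 [ 9. 24.] F [-0.2  0.1  0.6] open 51.6
shift [-0.007 -0.002  0.008] rows>=0.1 turn [-0.0004 -0.0005 -0.0007] rows>=0.0
```

View pics/c1.png

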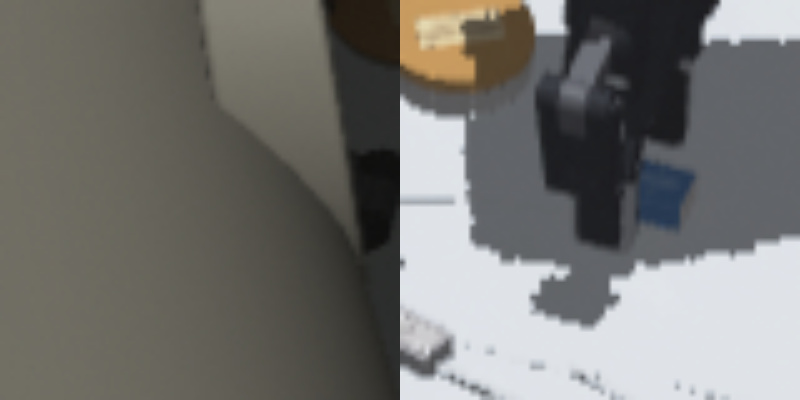

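The side crop shows the fingers straddling the eraser; the top view is blocked by the arm. I'll close the gripper.

```bash
python3 -m pendant '[[-0.007,0,0.004,0,0,0,0.5],[0,0,0,0,0,0,0.6],[0,0,0,0,0,0,0.7],[0,0,0,0,0,0,0.8],[0,0,0,0,0,0,0.9],[0,0,0,0,0,0,1],[0,0,0,0,0,0,1]]' 40;  python3 -m pendant '[[0,0,-0.06,0,0,0,1],[0,0,-0.16,0,0,0,1],[0,0,-0.16,0,0,0,1],[0,0,0,0,0,0,1]]'; python3 -c "
from h import *
go(.6563,-.1644,.10,94.3)"
```

```text
time: 3.2
ee_pos: [0.4483, 0.0668, 0.0059]
tcp_rot: [179.9, -0.2, 74.7]
wrist_force: [-1.1, -0.2, -1.5]
opening: 0.0178
time: 3.6
ee_pos: [0.4465, 0.0664, 0.1023]
tcp_rot: [-179.9, -0.1, 74.7]
wrist_force: [0.0, -0.1, -0.7]
opening: 0.018
t 3.6 pos [446.5  66.4 102.3] rot [-1.799e+02 -1.000e-01  7.470e+01] q1,6 [ 8. 24.] F [ 0.  -0.1 -0.7] open 18.0
shift [-0.668  1.053  0.006] rows>=6.2 turn [-0.0006 -0.0005 -0.1091] rows>=2.3
```

```bash
python3 -m pendant '[[0,0,0,0,0,-0.036,1],[0,0,0,0,0,-0.036,1],[0,0,0,0,0,-0.037,1],[-0.07,0.05,0,0,0,0,1],[-0.14,0.11,0,0,0,0,1],[-0.14,0.11,0,0,0,0,1],[-0.14,0.11,0,0,0,0,1],[-0.14,0.11,0,0,0,0,1],[-0.14,0.11,0,0,0,0,1],[-0.14,0.11,0,0,0,0,1],[-0.07,0.05,0,0,0,0,1],[0,0,0,0,0,0,1]]'; python3 -c "
from h import *
go(.6563,-.1644,.04,94.3)"
```

```text
time: 4.8
ee_pos: [0.6652, -0.1691, 0.0948]
tcp_rot: [-179.8, -0.2, 95.3]
wrist_force: [-1.3, -0.1, -0.2]
opening: 0.018
t 4.8 pos [ 665.2 -169.1   94.8] rot [-179.8   -0.2   95.3] q1,6 [-14. -20.] F [-1.3 -0.1 -0.2] open 18.0
shift [ 0.021 -0.033  0.219] rows>=1.1 turn [-0.0009 -0.0012  0.0057] rows>=0.1
```

```bash
python3 -m pendant '[[0.02,-0.033,0.06,0,0,0.0057,1],[0,0,0.08,0,0,0,1],[0,0,0.06,0,0,0,1],[0,0,0,0,0,0,1]]'; python3 -c "
from h import *
go(.6563,-.1644,.0145,94.3)"
```

```text
time: 5.2
ee_pos: [0.6546, -0.1636, 0.0404]
tcp_rot: [-179.7, -0.3, 94.2]
wrist_force: [-0.1, -0.3, -0.3]
opening: 0.018
t 5.2 pos [ 654.6 -163.6   40.4] rot [-179.7   -0.3   94.2] q1,6 [-14. -18.] F [-0.1 -0.3 -0.3] open 18.0
shift [-0.004  0.007  0.104] rows>=0.5 turn [-0.0019 -0.0016 -0.0004] rows>=0.1
```

```bash
python3 -m pendant '[[-0.004,0.006,0.05,-0.002,-0.0016,0,1],[0,0,0.034,0,0,0,1],[0,0,0.014,0,0,0,1],[0,0,0,0,0,0,1]]'; python3 - <<'E'
from h import *
go(.6563,-.1644,.0145,94.3)
im=bot.camera("side"); cv2.imwrite(f"pics/side2.png",im[:,:,::-1])
S=cv2.imread("pics/side2.png")
cv2.imwrite("pics/c2.png",cv2.resize(S[150:250,200:330],(780,600)))
E
```

```text
time: 5.6
ee_pos: [0.6562, -0.1632, 0.0169]
tcp_rot: [179.9, 0.0, 94.3]
wrist_force: [0.8, 0.3, -0.9]
opening: 0.0177
t 5.6 pos [ 656.2 -163.2   16.9] rot [179.9   0.   94.3] q1,6 [-14. -18.] F [ 0.8  0.3 -0.9] open 17.7
shift [-0.005  0.     0.01 ] rows>=0.1 turn [0.0005 0.     0.0001] rows>=0.0
```

View pics/c2.png

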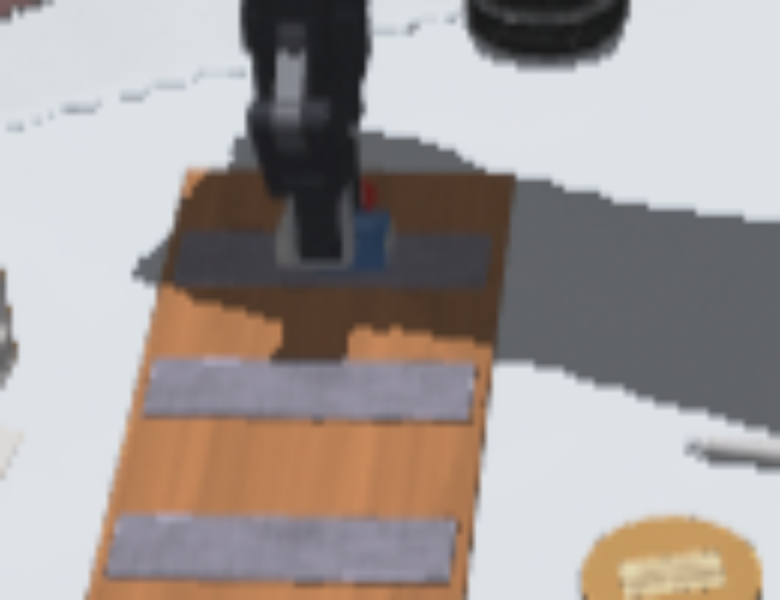

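The eraser is over the middle of strip d and about 2-3 mm above it. I'll lower it and let go.

```bash
python3 -m pendant '[[-0.005,0,0.01,0,0,0,1],[0,0,0,0,0,0,1]]';python3 -m pendant '[[0,0,0,0,0,0,0.7],[0,0,0,0,0,0,0.5],[0,0,0,0,0,0,0.5],[0,0,-0.04,0,0,0,0.5],[0,0,-0.16,0,0,0,0.4],[0,0,-0.16,0,0,0,0.4],[0,0,0,0,0,0,0.4]]'; python3 - <<'E'
from h import *
go(.4495,-.2321,.10,76.4)
E
```

```text
time: 5.85
ee_pos: [0.6571, -0.1647, 0.016]
tcp_rot: [179.8, 0.0, 94.3]
wrist_force: [-0.4, 0.4, -0.8]
opening: 0.018
time: 6.55
ee_pos: [0.6562, -0.1647, 0.1108]
tcp_rot: [179.8, 0.0, 94.3]
wrist_force: [0.4, -0.3, 0.2]
opening: 0.0514
t 6.55 pos [ 656.2 -164.7  110.8] rot [179.8   0.   94.3] q1,6 [-14. -18.] F [ 0.4 -0.3  0.2] open 51.4
shift [-0.207 -0.845  0.041] rows>=4.4 turn [ 0.0009 -0.      0.0995] rows>=2.1
```

```bash
python3 -m pendant '[[-0.02,-0.08,0,0,0,0,0.4],[-0.04,-0.17,0,0,0,0,0.4],[-0.04,-0.17,0,0,0,0,0.4],[-0.04,-0.17,0,0,0,0,0.4],[-0.04,-0.17,0,0,0,0,0.4],[-0.02,-0.08,0,0,0,0,0.4],[0,0,0.04,0,0,0.033,0.4],[0,0,0.04,0,0,0.033,0.4],[0,0,0.04,0,0,0.033,0.4],[0,0,0,0,0,0,0.4]]'; python3 - <<'E'
from h import *
go(.4495,-.2321,.003,76.4)
im=bot.camera("top"); cv2.imwrite("pics/top2.png",im[:,:,::-1])
cv2.imwrite("pics/c3.png",cv2.resize(im[90:210,220:460,::-1],(800,400)))
E
```

```text
time: 7.55
ee_pos: [0.4441, -0.2328, 0.0842]
tcp_rot: [179.2, 0.1, 75.9]
wrist_force: [-0.2, 0.6, -0.3]
opening: 0.0511
t 7.55 pos [ 444.1 -232.8   84.2] rot [1.792e+02 1.000e-01 7.590e+01] q1,6 [-28. -14.] F [-0.2  0.6 -0.3] open 51.1
shift [0.008 0.016 0.325] rows>=1.6 turn [ 0.0042  0.0004 -0.003 ] rows>=0.1
```

View pics/c3.png

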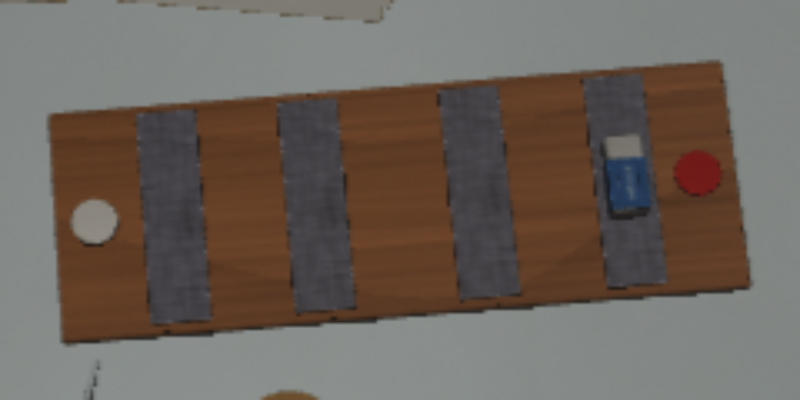

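The eraser lies along strip d, centred and next to the red disc (crop pixel (627,175), strip centre (625,181); the difference fits the height parallax). Next is the stick.

```bash
python3 -m pendant '[[0.008,0.016,0.1,0.004,0,-0.003,0.5],[0,0,0.1,0,0,0,0.5],[0,0,0.06,0,0,0,0.5],[0,0,0,0,0,0,0.5]]'; python3 - <<'E'
from h import *
go(.4495,-.2321,.003,76.4)
E
```

```text
time: 8.0
ee_pos: [0.4516, -0.2329, 0.0222]
tcp_rot: [179.6, 0.2, 77.4]
wrist_force: [-0.1, 0.2, 0.3]
opening: 0.0424
t 8.0 pos [ 451.6 -232.9   22.2] rot [179.6   0.2  77.4] q1,6 [-27. -15.] F [-0.1  0.2  0.3] open 42.4
shift [ 0.001 -0.009  0.077] rows>=0.4 turn [0.002  0.001  0.0057] rows>=0.1
```

```bash
python3 -m pendant '[[0.001,-0.009,0.05,0.002,0.001,0.005,0.5],[0,0,0.022,0,0,0,0.5],[0,0,0.004,0,0,0,0.6],[0,0,0,0,0,0,0.7]]'; python3 - <<'E'
from h import *
go(.4495,-.2321,.003,76.4)
im=bot.camera("side"); cv2.imwrite("pics/side3.png",im[:,:,::-1])
cv2.imwrite("pics/c4.png",cv2.resize(im[150:220,310:400,::-1],(720,560)))
E
```

```text
time: 8.4
ee_pos: [0.4508, -0.2327, 0.0047]
tcp_rot: [179.8, 0.0, 76.7]
wrist_force: [-0.7, -0.7, -0.9]
opening: 0.0253
t 8.4 pos [ 450.8 -232.7    4.7] rot [179.8   0.   76.7] q1,6 [-27. -14.] F [-0.7 -0.7 -0.9] open 25.3
shift [ 0.001 -0.006  0.007] rows>=0.0 turn [0.0009 0.0001 0.0016] rows>=0.0
```

View pics/c4.png

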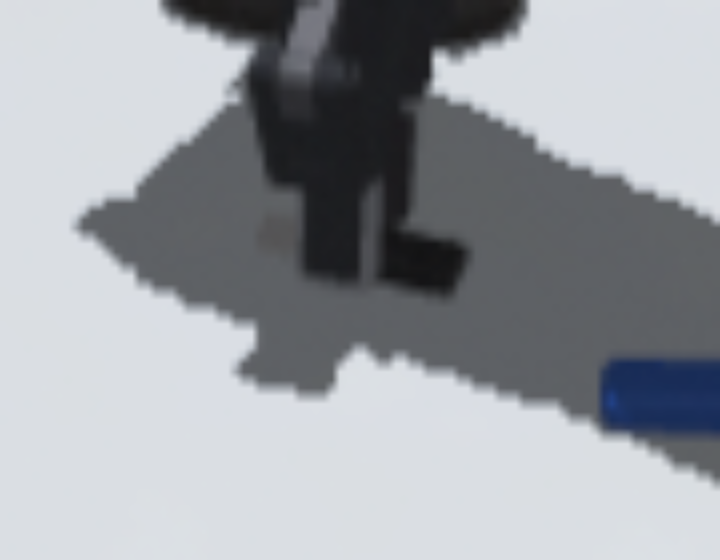

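The fingers straddle the stick's body, which spans crop columns 260-468 with the near finger at about 340. I'll nudge back 1.5 mm, close and lift.

```bash
python3 -m pendant '[[0,-0.008,0.006,0,0,0.001,0.7],[0,0,0,0,0,0,0.8],[0,0,0,0,0,0,0.9],[0,0,0,0,0,0,1],[0,0,0,0,0,0,1]]' 40;  python3 -c "
from h import *
go(.4495,-.2321,.003,76.4)"; python3 -m pendant '[[0,0,-0.06,0,0,0,1],[0,0,-0.16,0,0,0,1],[0,0,-0.16,0,0,0,1],[0,0,0,0,0,-0.033,1],[0,0,0,0,0,-0.033,1],[0,0,0,0,0,-0.033,1],[0,0,0,0,0,0,1]]'; python3 - <<'E'
from h import *
go(.651,-.0926,.10,94.3)
im=bot.camera("side"); cv2.imwrite("pics/side4.png",im[:,:,::-1])
cv2.imwrite("pics/c5.png",cv2.resize(im[90:230,270:450,::-1],(720,560)))
E
```

```text
time: 8.95
ee_pos: [0.4494, -0.2326, 0.0046]
tcp_rot: [179.7, 0.1, 76.5]
wrist_force: [-0.0, 0.7, 0.1]
opening: 0.0161
t 8.95 pos [ 449.4 -232.6    4.6] rot [1.797e+02 1.000e-01 7.650e+01] q1,6 [-27. -14.] F [-0.   0.7  0.1] open 16.1
shift [ 0.002 -0.     0.006] rows>=0.0 turn [0.0016 0.0003 0.0006] rows>=0.0
time: 9.65
ee_pos: [0.4493, -0.2326, 0.1109]
tcp_rot: [179.5, 0.3, 94.9]
wrist_force: [1.2, -0.2, -0.4]
opening: 0.0161
t 9.65 pos [ 449.3 -232.6  110.9] rot [179.5   0.3  94.9] q1,6 [-27. -32.] F [ 1.2 -0.2 -0.4] open 16.1
shift [0.488 0.852 0.048] rows>=4.9 turn [0.0026 0.0015 0.0036] rows>=0.1
```

View pics/c5.png

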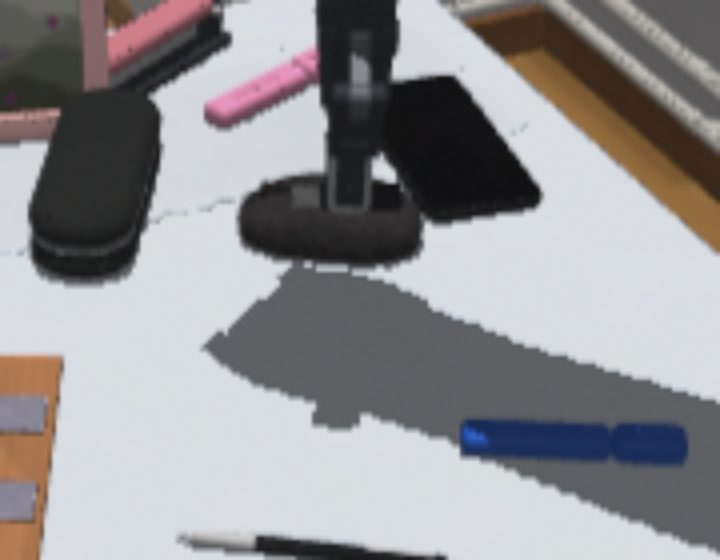

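The stick is held level, plug at about (305,195) in the crop. I'll carry it to strip c.

```bash
python3 -m pendant '[[0.04,0.07,0,0.002,0.001,0.003,1],[0.08,0.14,0,0,0,0,1],[0.08,0.14,0,0,0,0,1],[0.08,0.14,0,0,0,0,1],[0.08,0.14,0,0,0,0,1],[0.08,0.14,0,0,0,0,1],[0.04,0.07,0,0,0,0,1],[0,0,0,0,0,0,1]]'; python3 - <<'E'
from h import *
go(.651,-.0926,.015,94.3)
E
```

```text
time: 10.5
ee_pos: [0.6585, -0.0947, 0.1139]
tcp_rot: [179.8, 0.2, 92.4]
wrist_force: [-1.3, -0.4, -0.7]
opening: 0.0163
t 10.5 pos [658.5 -94.7 113.9] rot [179.8   0.2  92.4] q1,6 [ -8. -11.] F [-1.3 -0.4 -0.7] open 16.3
shift [ 0.011 -0.031  0.395] rows>=2.0 turn [ 0.001   0.0009 -0.0105] rows>=0.2
```

```bash
python3 -m pendant '[[0.01,-0.03,0.1,0.001,0.001,-0.0105,1],[0,0,0.12,0,0,0,1],[0,0,0.08,0,0,0,1],[0,0,0.04,0,0,0,1],[0,0,0,0,0,0,1]]'; python3 - <<'E'
from h import *
go(.651,-.0926,.013,94.3)
E
```

```text
time: 11.0
ee_pos: [0.649, -0.0939, 0.0277]
tcp_rot: [-180.0, 0.0, 93.7]
wrist_force: [-1.2, -0.2, 0.5]
opening: 0.0159
t 11.0 pos [649.  -93.9  27.7] rot [-180.     0.    93.7] q1,6 [ -8. -12.] F [-1.2 -0.2  0.5] open 15.9
shift [0.005 0.008 0.059] rows>=0.3 turn [-0.0001  0.0001 -0.0031] rows>=0.1
```

```bash
python3 -m pendant '[[0.005,0.008,0.03,0,0,-0.003,1],[0,0,0.018,0,0,0,1],[0,0,0.01,0,0,0,1],[0,0,0,0,0,0,1]]'; python3 - <<'E'
from h import *
go(.651,-.0926,.013,94.3)
im=bot.camera("side"); cv2.imwrite("pics/side5.png",im[:,:,::-1])
cv2.imwrite("pics/c6.png",cv2.resize(im[170:260,200:310,::-1],(700,573)))
E
```

```text
time: 11.4
ee_pos: [0.6522, -0.0933, 0.0157]
tcp_rot: [179.8, 0.1, 94.2]
wrist_force: [-0.0, 0.4, 0.9]
opening: 0.0164
t 11.4 pos [652.2 -93.3  15.7] rot [1.798e+02 1.000e-01 9.420e+01] q1,6 [ -8. -12.] F [-0.   0.4  0.9] open 16.4
shift [ 0.003 -0.005  0.011] rows>=0.1 turn [ 0.0011  0.0004 -0.0006] rows>=0.0
```

View pics/c6.png

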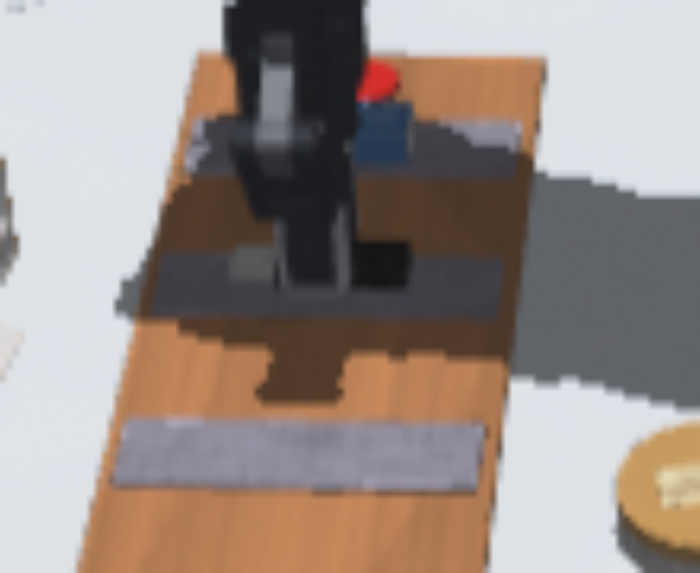

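The stick is over strip c, about 2 mm too far in +x (its mid column is 321, the strip's 328). I'll shift it back, lower it and let go.

```bash
python3 -m pendant '[[0.003,-0.008,0.011,0,0,0,1],[0,0,0.003,0,0,0,1]]';python3 -m pendant '[[0,0,0,0,0,0,0.7],[0,0,0,0,0,0,0.5],[0,0,0,0,0,0,0.5],[0,0,-0.04,0,0,0,0.5],[0,0,-0.16,0,0,0,0.4],[0,0,-0.16,0,0,0,0.4],[0,0,0,0,0,0,0.4]]'; python3 - <<'E'
from h import *
go(.4338,.2165,.10,101.2)
E
```

```text
time: 11.65
ee_pos: [0.6506, -0.0927, 0.013]
tcp_rot: [179.7, 0.1, 94.2]
wrist_force: [-0.4, 0.3, 0.6]
opening: 0.016
time: 12.35
ee_pos: [0.6493, -0.0925, 0.1072]
tcp_rot: [179.8, 0.1, 94.2]
wrist_force: [0.5, -0.5, 0.8]
opening: 0.0513
t 12.35 pos [649.3 -92.5 107.2] rot [1.798e+02 1.000e-01 9.420e+01] q1,6 [ -8. -12.] F [ 0.5 -0.5  0.8] open 51.3
shift [ 1.295 -0.77   0.025] rows>=7.5 turn [ 0.0011  0.0004 -0.039 ] rows>=0.8
```

```bash
python3 -m pendant '[[0.07,-0.04,0,0,0,0,0.4],[0.15,-0.09,0,0,0,0,0.4],[0.15,-0.09,0,0,0,0,0.4],[0.15,-0.09,0,0,0,0,0.4],[0.15,-0.09,0,0,0,0,0.4],[0.15,-0.09,0,0,0,0,0.4],[0.15,-0.09,0,0,0,0,0.4],[0.15,-0.09,0,0,0,0,0.4],[0.15,-0.09,0,0,0,0,0.4],[0.025,-0.01,0,0,0,-0.039,0.4],[0,0,0,0,0,0,0.4]]'; python3 - <<'E'
from h import *
go(.4338,.2165,.03,101.2)
im=bot.camera("top"); cv2.imwrite("pics/top3.png",im[:,:,::-1])
cv2.imwrite("pics/c7.png",cv2.resize(im[90:330,130:450,::-1],(800,600)))
E
```

```text
time: 13.45
ee_pos: [0.4273, 0.2265, 0.1107]
tcp_rot: [179.2, 0.1, 101.1]
wrist_force: [-0.7, 0.9, 0.5]
opening: 0.0508
t 13.45 pos [427.3 226.5 110.7] rot [1.792e+02 1.000e-01 1.011e+02] q1,6 [28. 17.] F [-0.7  0.9  0.5] open 50.8
shift [-0.044  0.013  0.323] rows>=1.6 turn [ 0.0045  0.0005 -0.0003] rows>=0.1
```

View pics/c7.png

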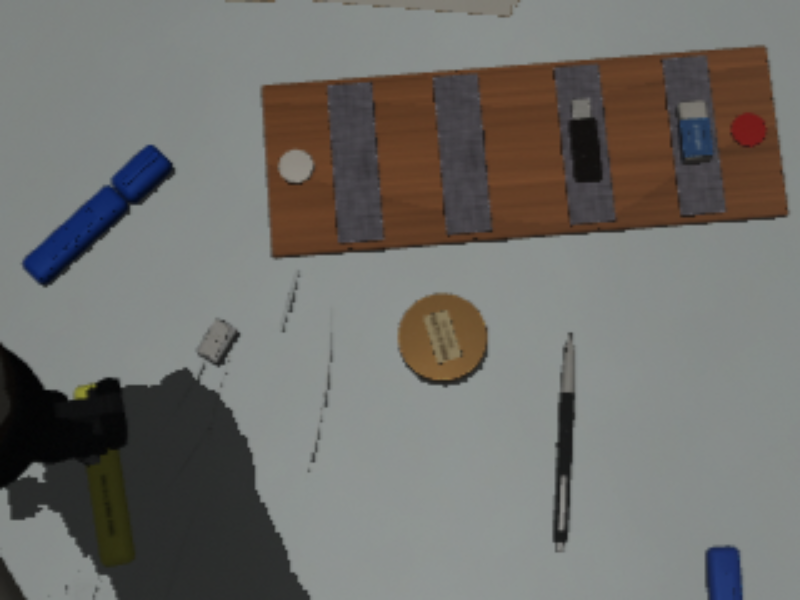

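The stick lies centred on strip c. The gripper is above the highlighter. Descending now.

```bash
python3 -m pendant '[[-0.044,0.013,0.1,0.0045,0,0,0.4],[0,0,0.12,0,0,0,0.4],[0,0,0.1,0,0,0,0.4],[0,0,0,0,0,0,0.4]]'; python3 - <<'E'
from h import *
go(.4338,.2165,.004,101.2)
E
```

```text
time: 13.9
ee_pos: [0.4364, 0.2131, 0.0301]
tcp_rot: [179.8, 0.1, 99.9]
wrist_force: [0.1, -0.5, 0.3]
opening: 0.0517
t 13.9 pos [436.4 213.1  30.1] rot [1.798e+02 1.000e-01 9.990e+01] q1,6 [26. 16.] F [ 0.1 -0.5  0.3] open 51.7
shift [ 0.015 -0.008  0.105] rows>=0.5 turn [ 0.001   0.0003 -0.0071] rows>=0.1
```

```bash
python3 -m pendant '[[0.015,-0.008,0.05,0,0,-0.007,0.4],[0,0,0.035,0,0,0,0.4],[0,0,0.014,0,0,0,0.5],[0,0,0,0,0,0,0.55]]'; python3 - <<'E'
from h import *
go(.4338,.2165,.004,101.2)
im=bot.camera("side"); cv2.imwrite("pics/side6.png",im[:,:,::-1])
cv2.imwrite("pics/c8.png",cv2.resize(im[280:390,280:420,::-1],(760,597)))
E
```

```text
time: 14.3
ee_pos: [0.4358, 0.2159, 0.0064]
tcp_rot: [179.7, 0.0, 100.9]
wrist_force: [-0.9, -1.3, 0.3]
opening: 0.0382
t 14.3 pos [435.8 215.9   6.4] rot [179.7   0.  100.9] q1,6 [26. 15.] F [-0.9 -1.3  0.3] open 38.2
shift [ 0.004 -0.008  0.01 ] rows>=0.1 turn [ 0.0019  0.0001 -0.0015] rows>=0.0
```

View pics/c8.png

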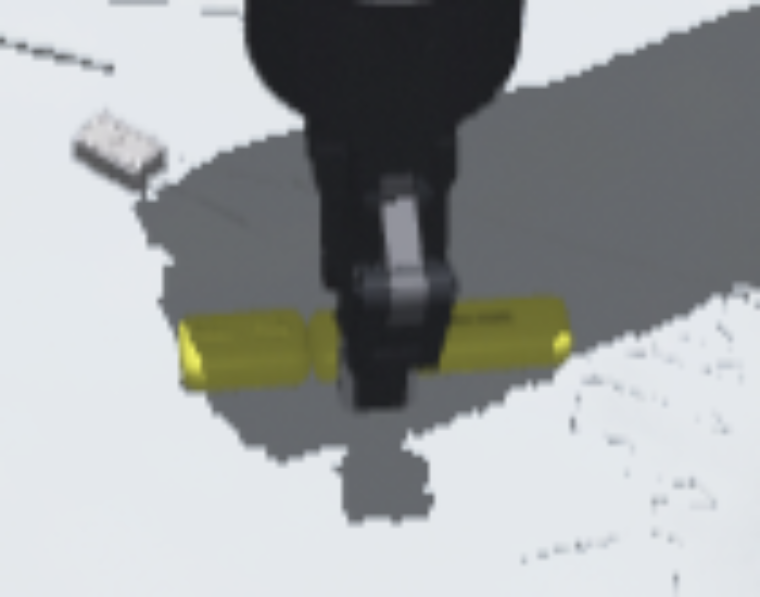

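The fingers straddle the highlighter near its middle (it spans crop columns 180-572, finger at about 375). Closing and lifting.

```bash
python3 -m pendant '[[0.004,-0.006,0.008,0.002,0,-0.001,0.6],[0,0,0,0,0,0,0.7],[0,0,0,0,0,0,0.8],[0,0,0,0,0,0,0.9],[0,0,0,0,0,0,1],[0,0,0,0,0,0,1]]' 40;  python3 -c "
from h import *
go(.4338,.2165,.004,101.2)"; python3 -m pendant '[[0,0,-0.06,0,0,0,1],[0,0,-0.16,0,0,0,1],[0,0,-0.16,0,0,0,1],[0,0,0,0,0,0.039,1],[0,0,0,0,0,0,1]]'; python3 - <<'E'
from h import *
go(.6447,-.0111,.10,94.3)
im=bot.camera("side"); cv2.imwrite("pics/side7.png",im[:,:,::-1])
cv2.imwrite("pics/c9.png",cv2.resize(im[200:390,250:450,::-1],(600,570)))
E
```

```text
time: 14.95
ee_pos: [0.4353, 0.2176, 0.0066]
tcp_rot: [179.9, -0.0, 101.1]
wrist_force: [0.4, 0.4, 0.3]
opening: 0.0208
t 14.95 pos [435.3 217.6   6.6] rot [179.9  -0.  101.1] q1,6 [27. 15.] F [0.4 0.4 0.3] open 20.8
shift [-0.003 -0.007  0.01 ] rows>=0.1 turn [ 0.0008 -0.0002 -0.0003] rows>=0.0
time: 15.45
ee_pos: [0.4339, 0.2169, 0.1039]
tcp_rot: [-180.0, 0.0, 94.0]
wrist_force: [-0.5, 0.1, -0.7]
opening: 0.0206
t 15.45 pos [433.9 216.9 103.9] rot [-180.    0.   94.] q1,6 [27. 23.] F [-0.5  0.1 -0.7] open 20.6
shift [-0.968  0.778  0.016] rows>=6.2 turn [-0.0001  0.0001 -0.0019] rows>=0.0
```

View pics/c9.png

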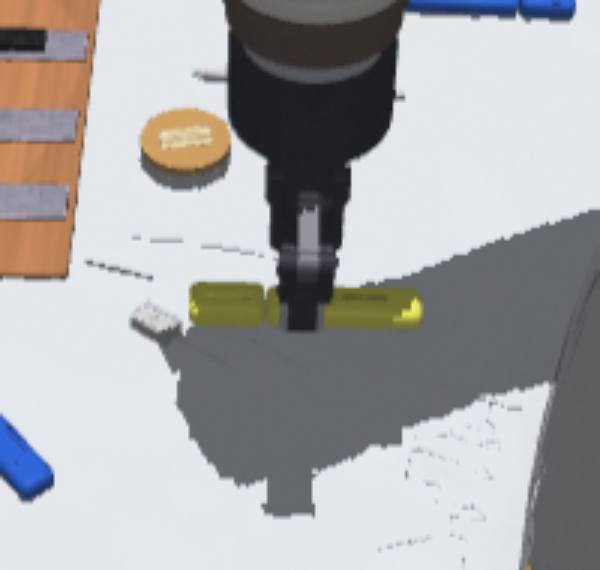

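The highlighter is held level and near its middle. I'll carry it to strip b.

```bash
python3 -m pendant '[[-0.07,0.055,0,0,0,-0.002,1],[-0.14,0.11,0,0,0,0,1],[-0.14,0.11,0,0,0,0,1],[-0.14,0.11,0,0,0,0,1],[-0.14,0.11,0,0,0,0,1],[-0.14,0.11,0,0,0,0,1],[-0.14,0.11,0,0,0,0,1],[-0.055,0.045,0,0,0,0,1],[0,0,0,0,0,0,1]]'; python3 - <<'E'
from h import *
go(.6447,-.0111,.017,94.3)
E
```

```text
time: 16.4
ee_pos: [0.65, -0.0148, 0.0938]
tcp_rot: [-179.4, -0.1, 96.6]
wrist_force: [-0.1, -0.4, -1.1]
opening: 0.0207
t 16.4 pos [650.  -14.8  93.8] rot [-1.794e+02 -1.000e-01  9.660e+01] q1,6 [-1. -8.] F [-0.1 -0.4 -1.1] open 20.7
shift [ 0.017 -0.016  0.307] rows>=1.5 turn [-0.0032 -0.0002  0.0128] rows>=0.3
```

```bash
python3 -m pendant '[[0.017,-0.016,0.1,-0.003,0,0.0128,1],[0,0,0.1,0,0,0,1],[0,0,0.05,0,0,0,1],[0,0,0,0,0,0,1]]'; python3 - <<'E'
from h import *
go(.6447,-.0111,.015,94.3)
E
```

```text
time: 16.8
ee_pos: [0.6425, -0.0096, 0.0266]
tcp_rot: [-179.7, -0.1, 94.7]
wrist_force: [0.2, 0.8, 0.3]
opening: 0.0211
t 16.8 pos [642.5  -9.6  26.6] rot [-1.797e+02 -1.000e-01  9.470e+01] q1,6 [-1. -6.] F [0.2 0.8 0.3] open 21.1
shift [-0.007  0.008  0.047] rows>=0.2 turn [-0.0015 -0.0006  0.0022] rows>=0.1
```

```bash
python3 -m pendant '[[-0.006,0.008,0.02,-0.001,0,0.002,1],[0,0,0.016,0,0,0,1],[0,0,0,0,0,0,1]]'; python3 - <<'E'
from h import *
go(.6447,-.0111,.015,94.3)
im=bot.camera("side"); cv2.imwrite("pics/side8.png",im[:,:,::-1])
cv2.imwrite("pics/c10.png",cv2.resize(im[190:290,200:320,::-1],(720,600)))
E
```

```text
time: 17.1
ee_pos: [0.6451, -0.0099, 0.019]
tcp_rot: [180.0, -0.1, 94.5]
wrist_force: [0.1, 0.5, 0.1]
opening: 0.0206
t 17.1 pos [645.1  -9.9  19. ] rot [ 1.80e+02 -1.00e-01  9.45e+01] q1,6 [-1. -5.] F [0.1 0.5 0.1] open 20.6
shift [-0.005 -0.002  0.016] rows>=0.1 turn [ 0.0001 -0.0005  0.001 ] rows>=0.0
```

View pics/c10.png

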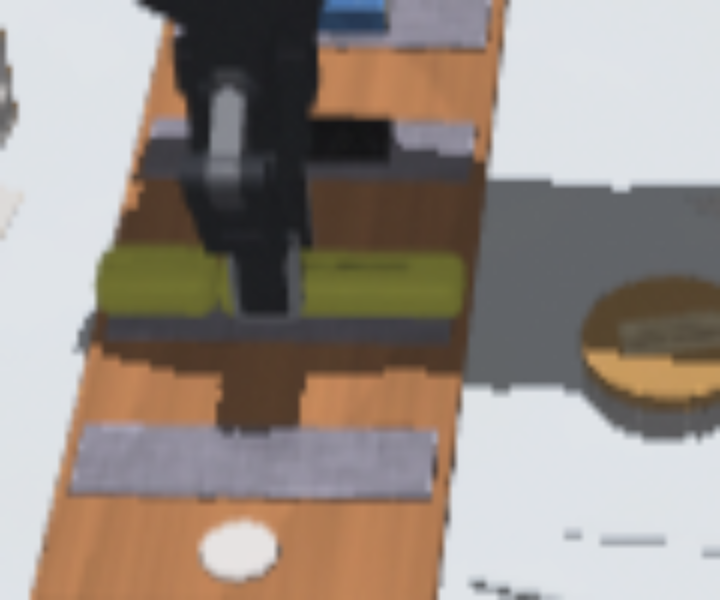

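The highlighter is centred over strip b (columns 96-466, mid 281, against about 280). Lowering and letting go.

```bash
python3 -m pendant '[[-0.005,0,0.014,0,0,0,1],[0,0,0.004,0,0,0,1],[0,0,0,0,0,0,1]]';python3 -m pendant '[[0,0,0,0,0,0,0.7],[0,0,0,0,0,0,0.5],[0,0,0,0,0,0,0.5],[0,0,-0.04,0,0,0,0.5],[0,0,-0.16,0,0,0,0.4],[0,0,-0.16,0,0,0,0.4],[0,0,0,0,0,0,0.4]]'; python3 - <<'E'
from h import *
go(.4522,-.0742,.10,85.8)
E
```

```text
time: 17.45
ee_pos: [0.6463, -0.0114, 0.0161]
tcp_rot: [179.8, -0.1, 94.5]
wrist_force: [-0.5, 0.3, -0.6]
opening: 0.0211
time: 18.15
ee_pos: [0.6452, -0.0116, 0.1104]
tcp_rot: [179.9, -0.1, 94.5]
wrist_force: [0.1, -0.6, 0.4]
opening: 0.0515
t 18.15 pos [645.2 -11.6 110.4] rot [ 1.799e+02 -1.000e-01  9.450e+01] q1,6 [-1. -6.] F [ 0.1 -0.6  0.4] open 51.5
shift [-0.189 -0.789  0.04 ] rows>=4.1 turn [ 0.0005 -0.0005  0.0482] rows>=1.0
```

```bash
python3 -m pendant '[[-0.02,-0.08,0,0,0,0,0.5],[-0.035,-0.16,0,0,0,0,0.5],[-0.035,-0.16,0,0,0,0,0.5],[-0.035,-0.16,0,0,0,0,0.5],[-0.035,-0.16,0,0,0,0,0.5],[-0.02,-0.07,0.04,0,0,0,0.5],[0,0,0.04,0,0,0.024,0.5],[0,0,0.04,0,0,0.024,0.5],[0,0,0,0,0,0,0.5]]'; python3 - <<'E'
from h import *
go(.4522,-.0742,.025,85.8)
E
```

```text
time: 19.05
ee_pos: [0.446, -0.0737, 0.083]
tcp_rot: [179.4, -0.1, 85.6]
wrist_force: [-0.2, -0.1, 0.8]
opening: 0.0425
t 19.05 pos [446.  -73.7  83. ] rot [ 1.794e+02 -1.000e-01  8.560e+01] q1,6 [-9. -5.] F [-0.2 -0.1  0.8] open 42.5
shift [-0.     0.022  0.232] rows>=1.2 turn [ 0.0035 -0.0004 -0.0012] rows>=0.1
```

```bash
python3 -m pendant '[[0,0.022,0.1,0.0035,0,-0.001,0.5],[0,0,0.1,0,0,0,0.6],[0,0,0.04,0,0,0,0.6],[0,0,0.02,0,0,0,0.6],[0,0,0,0,0,0,0.6]]'; python3 - <<'E'
from h import *
go(.4522,-.0742,.0035,85.8)
im=bot.camera("side"); cv2.imwrite("pics/side9.png",im[:,:,::-1])
cv2.imwrite("pics/c11.png",cv2.resize(im[180:270,290:410,::-1],(760,570)))
E
```

```text
time: 19.55
ee_pos: [0.4541, -0.0742, 0.0202]
tcp_rot: [179.7, -0.0, 86.3]
wrist_force: [0.5, -0.1, 0.5]
opening: 0.034
t 19.55 pos [454.1 -74.2  20.2] rot [179.7  -0.   86.3] q1,6 [-9. -6.] F [ 0.5 -0.1  0.5] open 34.0
shift [-0.001 -0.008  0.067] rows>=0.3 turn [ 0.0015 -0.0002  0.0027] rows>=0.1
```

View pics/c11.png

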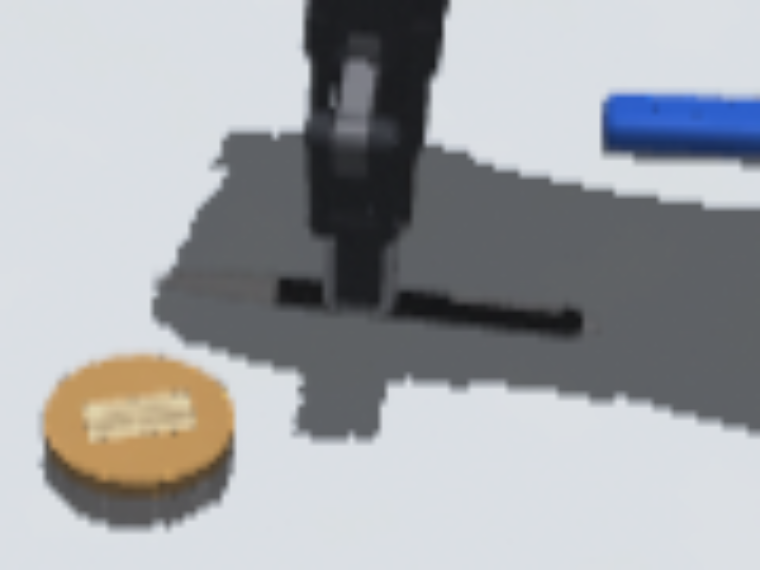

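The fingers straddle the pen close to its middle. I'll move down, close and lift.

```bash
python3 -m pendant '[[0,-0.01,0.03,0.0015,0,0.002,0.6],[0,0,0.022,0,0,0,0.6],[0,0,0.012,0,0,0,0.6],[0,0,0.005,0,0,0,0.7],[0,0,0,0,0,0,0.8],[0,0,0,0,0,0,0.9],[0,0,0,0,0,0,1],[0,0,0,0,0,0,1]]' 40;  python3 -c "
from h import *
go(.4522,-.0742,.003,85.8)"; python3 -m pendant '[[0,0,-0.06,0,0,0,1],[0,0,-0.16,0,0,0,1],[0,0,-0.16,0,0,0,1],[0,0,0,0,0,-0.024,1],[0,0,0,0,0,-0.024,1],[0,0,0,0,0,0,1]]'; python3 - <<'E'
from h import *
go(.6394,.0589,.10,94.3)
im=bot.camera("side"); cv2.imwrite("pics/side10.png",im[:,:,::-1])
cv2.imwrite("pics/c12.png",cv2.resize(im[100:270,260:440,::-1],(600,567)))
E
```

```text
time: 20.4
ee_pos: [0.4534, -0.0743, 0.0049]
tcp_rot: [179.7, -0.0, 85.9]
wrist_force: [-0.2, 0.5, -0.2]
opening: 0.0065
t 20.4 pos [453.4 -74.3   4.9] rot [179.7  -0.   85.9] q1,6 [-9. -5.] F [-0.2  0.5 -0.2] open 6.5
shift [ 0.    -0.005  0.008] rows>=0.0 turn [ 0.0014 -0.0001  0.0007] rows>=0.0
time: 21.0
ee_pos: [0.4526, -0.0743, 0.1038]
tcp_rot: [179.8, 0.0, 94.8]
wrist_force: [1.1, 0.2, -0.6]
opening: 0.0066
t 21.0 pos [452.6 -74.3 103.8] rot [179.8   0.   94.8] q1,6 [ -9. -14.] F [ 1.1  0.2 -0.6] open 6.6
shift [0.468 0.789 0.019] rows>=4.6 turn [0.0014 0.0001 0.003 ] rows>=0.1
```

View pics/c12.png

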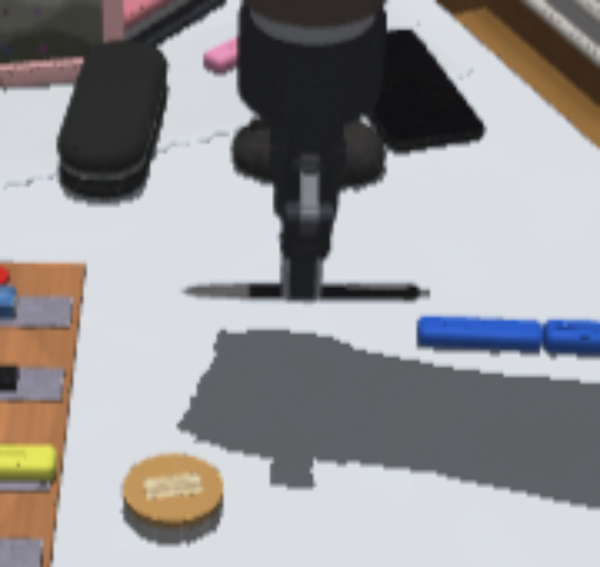

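The pen is held level, its mid column at 306 against 301 for the finger, so the pen's centre sits about 1-2 mm towards the robot. I'll carry it to strip a.

```bash
python3 -m pendant '[[0.04,0.07,0,0.001,0,0.003,1],[0.09,0.14,0,0,0,0,1],[0.09,0.14,0,0,0,0,1],[0.09,0.14,0,0,0,0,1],[0.09,0.14,0,0,0,0,1],[0.06,0.11,0,0,0,0,1],[0.015,0.05,0,0,0,0,1],[0,0,0,0,0,0,1]]'; python3 - <<'E'
from h import *
go(.6407,.0589,.025,94.3)
E
```

```text
time: 21.85
ee_pos: [0.6469, 0.0625, 0.0981]
tcp_rot: [-179.7, 0.0, 92.9]
wrist_force: [0.1, 0.2, -1.0]
opening: 0.0069
t 21.85 pos [646.9  62.5  98.1] rot [-179.7    0.    92.9] q1,6 [6. 3.] F [ 0.1  0.2 -1. ] open 6.9
shift [-0.013 -0.024  0.293] rows>=1.5 turn [-0.0016  0.0002 -0.0077] rows>=0.2
```

```bash
python3 -m pendant '[[-0.013,-0.024,0.1,-0.0016,0,-0.0077,1],[0,0,0.1,0,0,0,1],[0,0,0.06,0,0,0,1],[0,0,0.02,0,0,0,1],[0,0,0,0,0,0,1]]'; python3 - <<'E'
from h import *
go(.6407,.0589,.013,94.3)
E
```

```text
time: 22.35
ee_pos: [0.6383, 0.0576, 0.0249]
tcp_rot: [-179.9, 0.1, 94.0]
wrist_force: [0.1, 0.9, -0.7]
opening: 0.007
t 22.35 pos [638.3  57.6  24.9] rot [-1.799e+02  1.000e-01  9.400e+01] q1,6 [5. 1.] F [ 0.1  0.9 -0.7] open 7.0
shift [0.004 0.01  0.048] rows>=0.2 turn [-0.0008  0.0003 -0.0019] rows>=0.0
```

```bash
python3 -m pendant '[[0.004,0.009,0.025,0,0,-0.0015,1],[0,0,0.012,0,0,0,1],[0,0,0,0,0,0,1]]'; python3 - <<'E'
from h import *
go(.6407,.0589,.013,94.3)
im=bot.camera("side"); cv2.imwrite("pics/side11.png",im[:,:,::-1])
cv2.imwrite("pics/c13.png",cv2.resize(im[220:310,195:315,::-1],(760,570)))
E
```

```text
time: 22.65
ee_pos: [0.6417, 0.0587, 0.0175]
tcp_rot: [180.0, 0.1, 94.2]
wrist_force: [-0.2, 0.3, 0.6]
opening: 0.0066
t 22.65 pos [641.7  58.7  17.5] rot [1.80e+02 1.00e-01 9.42e+01] q1,6 [5. 1.] F [-0.2  0.3  0.6] open 6.6
shift [ 0.001 -0.004  0.018] rows>=0.1 turn [ 0.0002  0.0003 -0.0006] rows>=0.0
```

View pics/c13.png

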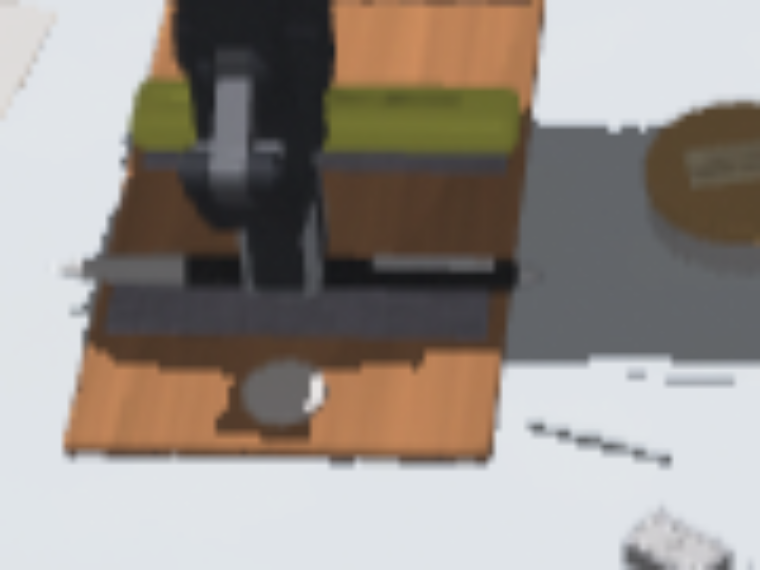

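```bash
python3 - <<'E'
from h import *
S=cv2.imread("pics/side11.png");print([ (r,S[r,255].tolist()) for r in range(256,276)])
for z in(.0155,.017,.0185): print(ray("side",[[240,262.3],[255,262.6]],z).round(4).tolist())
print(ray("side",[[255,273.2]],.008))
E
```

```text
[(256, [43, 61, 84]), (257, [44, 61, 85]), (258, [43, 60, 84]), (259, [49, 65, 85]), (260, [79, 84, 93]), (261, [98, 96, 96]), (262, [70, 68, 68]), (263, [25, 23, 22]), (264, [24, 22, 21]), (265, [50, 45, 45]), (266, [72, 65, 67]), (267, [73, 66, 68]), (268, [71, 65, 66]), (269, [70, 65, 66]), (270, [71, 65, 66]), (271, [72, 65, 66]), (272, [68, 64, 66]), (273, [57, 60, 73]), (274, [41, 55, 78]), (275, [42, 56, 78])]
[[0.644, 0.0569, 0.0155], [0.6166, 0.055, 0.0155]]
[[0.6435, 0.0584, 0.017], [0.6162, 0.0565, 0.017]]
[[0.6431, 0.06, 0.0185], [0.6158, 0.0581, 0.0185]]
[[0.61347814 0.07468302 0.008     ]]
```

Pen axis is at y ≈ 57.5-58.5 mm against the strip's centre at about 59, and it's centred lengthways (mid column 301 against about 300). I'll shift 1 mm, lower it and let go gently.

```bash
python3 -m pendant '[[0.004,-0.003,0.014,0,0,0,1],[0,0,0.006,0,0,0,1],[0,0,0,0,0,0,1]]'; python3 -c "
from h import *
go(.6407,.0592,.013,94.3)"
```

```text
time: 23.0
ee_pos: [0.6415, 0.0599, 0.0133]
tcp_rot: [179.9, 0.0, 94.2]
wrist_force: [0.1, 0.5, -1.2]
opening: 0.0069
t 23.0 pos [641.5  59.9  13.3] rot [179.9   0.   94.2] q1,6 [5. 1.] F [ 0.1  0.5 -1.2] open 6.9
shift [-0.002 -0.003  0.001] rows>=0.0 turn [ 0.0007  0.0003 -0.0006] rows>=0.0
```

```bash
python3 -m pendant '[[0,0,0.001,0,0,0,0.88],[0,0,0,0,0,0,0.8],[0,0,0,0,0,0,0.7],[0,0,0,0,0,0,0.6],[0,0,0,0,0,0,0.6],[0,0,-0.03,0,0,0,0.6],[0,0,-0.1,0,0,0,0.6],[0,0,-0.16,0,0,0,0.6],[0,0,0,0,0,0,0.6]]'; python3 -c "
from h import *
go(.42,.15,.2,94.3)"
```

```text
time: 23.9
ee_pos: [0.6407, 0.0598, 0.0888]
tcp_rot: [179.9, 0.0, 94.2]
wrist_force: [-0.2, 0.3, 0.3]
opening: 0.034
t 23.9 pos [640.7  59.8  88.8] rot [179.9   0.   94.2] q1,6 [5. 1.] F [-0.2  0.3  0.3] open 34.0
shift [ 0.424 -0.854 -0.446] rows>=5.3 turn [ 0.0003  0.0003 -0.0006] rows>=0.0
```

```bash
python3 -m pendant '[[0,0,-0.1,0,0,0,0.6],[0.06,-0.12,-0.06,0,0,0,0.6],[0.06,-0.12,-0.06,0,0,0,0.6],[0.08,-0.12,-0.06,0,0,0,0.6],[0.08,-0.12,-0.06,0,0,0,0.6],[0.08,-0.12,-0.06,0,0,0,0.6],[0.08,-0.12,0,0,0,0,0.6],[0,0,0,0,0,0,0.6]]'; python3 - <<'E'
from h import *
for n in("top","side"):
    im=bot.camera(n);cv2.imwrite(f"pics/{n}9.png",im[:,:,::-1])
T=cv2.imread("pics/top9.png");S=cv2.imread("pics/side9.png")
cv2.imwrite("pics/c14.png",np.vstack([cv2.resize(T[95:255,225:455],(690,480))]))
cv2.imwrite("pics/c15.png",cv2.resize(S[165:305,195:345],(600,560)))
E
```

```text
time: 24.7
ee_pos: [0.4475, 0.1589, 0.1962]
tcp_rot: [179.6, -0.1, 94.0]
wrist_force: [0.4, 0.8, 0.6]
opening: 0.0341
```

View pics/c14.png

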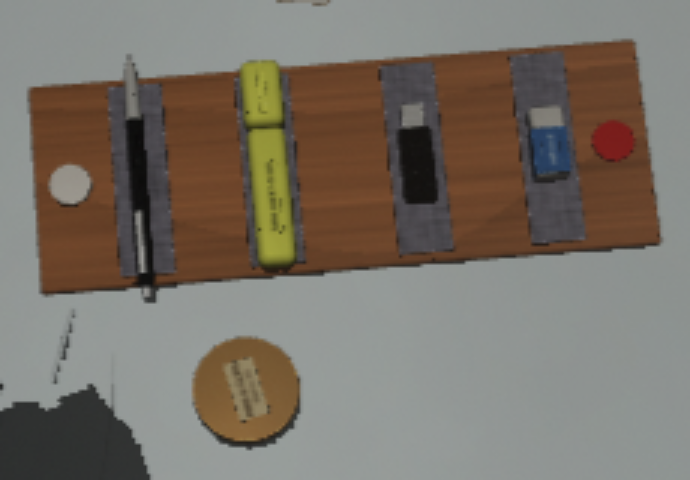

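View pics/c15.png

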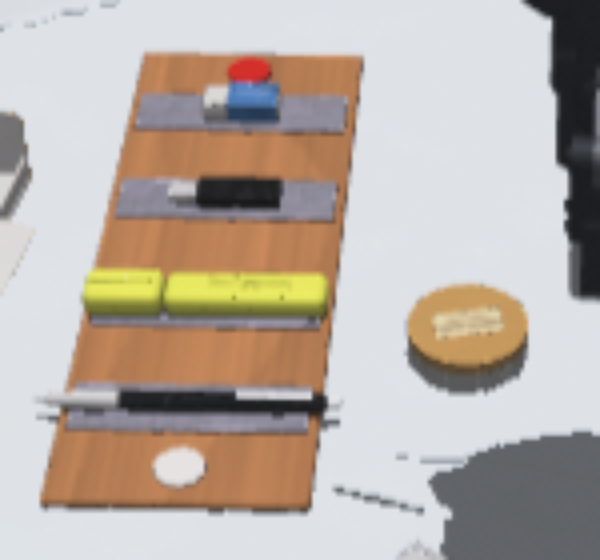

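All four lie flat on their strips in the right order. I'll put numbers on the centring.

```bash
python3 - <<'E'
from h import *
u=np.array([np.cos(np.radians(4.3)),np.sin(np.radians(4.3))]);v=np.array([-u[1],u[0]])
def corners(n,pts,z,s):
    w=ray(n,pts,z)[:,:2].mean(0)*1e3; d=w-np.array(s); print(n,w.round(1),"along %.1f across %.1f"%(d@u,d@v))
T=cv2.imread("pics/top9.png")[:,:,::-1]; h=cv2.cvtColor(T,cv2.COLOR_RGB2HSV)
# strip centres in top-view frame
st=dict(a=(638.5,59.5),b=(643.9,-11.6),c=(649.9,-92.4),d=(655.4,-164.8))
def rr(m,z,s,nm):
    cs,_=cv2.findContours(m.astype(np.uint8),0,1);c=max(cs,key=cv2.contourArea).reshape(-1,2)
    r=cv2.minAreaRect((ray("top",c,z)[:,:2]*1e3).astype(np.float32));P=cv2.boxPoints(r);L=max([P[1]-P[0],P[2]-P[1]],key=np.linalg.norm)
    d=np.array(r[0])-np.array(st[s]);print(nm,np.round(r[0],1),np.round(r[1],1),"ang %.1f"%((np.degrees(np.arctan2(L[1],L[0]))+90)%180-90),"along %.1f across %.1f"%(d@u,d@v))
reg=lambda x0,y0,x1,y1:(np.indices(h.shape[:2])[1]>=x0)&(np.indices(h.shape[:2])[1]<x1)&(np.indices(h.shape[:2])[0]>=y0)&(np.indices(h.shape[:2])[0]<y1)
rr((h[:,:,0]>22)&(h[:,:,0]<38)&(h[:,:,1]>130)&reg(300,105,330,190),.0165,"b","hl")
def p(cx,cy): return [225+cx/3,95+cy/3]
# hand-read ends from the 3x crop
corners("top",[p(129,55),p(150,300)],.0125,st["a"])
corners("top",[p(401,104),p(424,103),p(437,201),p(406,204)],.012,st["c"])
corners("top",[p(529,108),p(562,106),p(571,178),p(537,182)],.0145,st["d"])
S=cv2.imread("pics/side9.png")
print("tin",ray("top",[p(246,390)],.02).round(3))
go(0.44,.15,.2,94)
E
```

```text
hl [643.8 -11. ] [117.   21.5] ang 4.5 along -0.0 across 0.7
top [638.1  59.3] along -0.4 across -0.2
top [650.1 -93. ] along 0.2 across -0.6
top [ 653.9 -165.6] along -1.5 across -0.7
tin [[0.515 0.002 0.02 ]]
t 24.8 pos [449.8 157.9 195.8] rot [ 1.795e+02 -1.000e-01  9.400e+01] q1,6 [19. 15.] F [ 0.4 -0.2  0. ] open 33.9
shift [-0.029 -0.041 -0.017] rows>=0.3 turn [ 0.0026 -0.0003 -0.0001] rows>=0.1
```

All four are within 1.5 mm of their strip centres, and the tin hasn't moved. I'll hand the job in.

```bash
python3 -c "
from workcell import bot
print(bot.job_done())"
```

```text
the job is handed in; nothing more can be done
None
```

The job is done and handed in at about 25 s. From the red disc outward, the eraser is on strip d, the memory stick on c, the yellow highlighter on b and the black pen on a. All are flat, let go, and the gripper is clear of everything.

| Item | Strip | Offset along the strip | Offset across the strip |
|---|---|---|---|
| Eraser | d | -1.5 mm | -0.7 mm |
| Memory stick | c | 0.2 mm | -0.6 mm |
| Highlighter | b | 0.0 mm | 0.7 mm |
| Pen | a | -0.4 mm | -0.2 mm |

- **How measured:** the highlighter offset comes from a colour mask. The other three are from end and corner pixels read by hand, so they are good to about a millimetre.
- **Clip tin:** it reads (515, 2) mm, the same as before the job, so it was not moved.
- **Forces:** the wrist force readings I took stayed under about 2 N, and no placing had to be redone.
- **Disagreement:** the top and side cameras differ by a steady 1-3 mm, mostly about 2 mm in x. I averaged the two for the targets and made the final check in the top view alone. The last side picture showed the same order and positions.

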